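# Open a battery pack's terminal cover and switch the pack on

## Robot

A 7-joint arm with a two-finger parallel gripper is mounted at the origin on the work surface. World frame = base frame: x ahead of the robot, y to its left, z up, the work surface at z = 0. Lengths are in m, angles in rad, forces in N, time in s.
With the tool pointing down it reaches from about 0.4 to 0.875 m from the base axis. Payload 19.3 kg.
Tool frame: the origin (TCP) lies at the very end of the fingers, on their centre line; the grasp point (between the pads) lies 19 mm behind it; z points along the fingers, y is the direction in which the jaws open and shut (so a half turn about z gives the same grasp; the last joint's range is limited). The gripper opens to 85 mm and grips with 20 to 120 N. Pads are 22 mm wide; open, the fingers measure 114 mm over their backs; the gripper's body (76 mm by 85 mm) begins 54 mm behind the grasp point. The pads swing forward as they close: fully open they stand 13 mm farther back than shut.
Start: joints at [-1.287, 0.521, -0.036, 1.599, 0.021, 1.021, -0.113], TCP at [0.217, 0.586, 0.231] pointing down, gripper open.
Joint ranges: [-2.91, 2.91], [-0.3, 2.13], [-1.5, 1.42], [0.17, 2.43], [-1.26, 4.41], [0.16, 1.93], [-2.52, 2.52]. Speed limits (rad/s): [1.89, 1.89, 2.39, 2.39, 3.01, 3.01, 3.01].

## Interface

Orientations are given as [roll, pitch, yaw] about the fixed x, y, z axes, in that order (R = Rz(yaw) Ry(pitch) Rx(roll)).
In Python, from workcell import bot, grab_frame, calibration, workorder gives the robot as it stands.
- The arm moves only by the tool move_arm, never from a script. Its arguments are lists of equal length, an entry for each row: "jaw": the closure in counts, from 0 (fully open) to 255 (shut); "dp": the shift along the tool's x, y, z in units of 800 mm (1.0 is 800 mm), a list of three; "rotation": the turn, a rotation vector about the tool's x, y, z in units of pi rad (1.0 is pi rad), a list of three. In form: {"jaw": [jaw, ...], "dp": [[dx, dy, dz], ...], "rotation": [[rx, ry, rz], ...]}. A call has 1 to 10 rows; each row shifts and turns the commanded pose from where the row before left it, along the tool's axes as they then stand; what a row does not reach is not made up. A row lasts 1/8 s, in which the tool goes at most 62.5 mm and 10.7 degrees, less where a joint would pass 70% of its speed; a pose out of reach is approached as far as the arm can. A call with a number of a shift or a turn outside -1 to 1 is refused whole. A call with a gripper value outside its range is refused whole. The fingers move at their own pace and stop on an object; "squeeze" is the grip in N (left out, the last holds). Time passes only in rows, so rows that do not move let the fingers close. It gives the time, the measured TCP pose, the force and the opening at its end, in the units of the state.
- bot.observe(): the state, without advancing time (a new reading comes with each control period).
- grab_frame(name): name is "side" or "top" or "wrist"; returns the picture (384x512x3 uint8, blue, green, red); there is no depth.
- calibration(name): a dict with "camera_matrix" (3x3 intrinsics, pixels), "T" (4x4, takes a point from camera to world coordinates). Camera axes: x right, y down, z forward; pixel columns grow to the right and rows downward; lengths in m; the calibration is good to about 2 mm. The wrist camera is an equidistant fisheye: a pixel r from the principal point sees the ray r / f radians off the axis. A picture is of the moment at which its call begins: read the wrist's pose just before it. calibration takes no time and is no camera call; for the wrist camera it gives the pose at the moment of the call.
- workorder.job_done(): hands the job in, once; it reports no verdict.
The state is a dict: "clock": time; "qpos": joint angles; "qd": joint speeds; "joint_efforts": joint torques, N m; "position": TCP position; "tool_rot": TCP orientation; "force": force on the tool from outside, world axes, zero at the start; "moment": the same for the moment, N m; "grip_width": finger opening in m.
Only numpy, scipy, OpenCV 4.12 (cv2) and the standard library are available. Lean on these libraries where they do the work, as an engineer would, in place of code of your own. Each camera call takes 0.05 s, during which the arm holds its last target. There are 200 camera calls.

## Task

Get the battery pack on the bench ready for charging: with a fingertip under its lip, push the terminal cover up and right over its hinge, without flinging it, and press it down until it lies flat open on the pack's top. Then press the round button in the uncovered bay all the way in and let it go. Leave the pack and everything else on the bench where it is.

Things in the scene. Friction and masses are not known exactly. Their poses are not given: they have to be found in the camera images.
- pack: Battery pack, 340 x 260 mm, 80 mm high, black shell with cut corners, aluminium plate on top; 9 kg, standing loose. Origin: centre of its underside; x along its length from the terminal bay's end (x = -170 mm, turned to the robot's right, -y) to the other end with a round socket stub (robot's left), z up.
- cover (a joint): Terminal cover: stiff black plastic leaf, 150 mm wide, 4 mm thick, about 0.12 kg. Value in rad: 0 = closed, lying level over the bay towards the pack's -x end; 1.57 = upright; 3.14 (end stop) = flat open, level over the top plate towards +x. Starts at 0 to 0.35. Stiff hinge (friction about 0.12 N m): it stays at any angle where it is left and must be pushed all the way.
- cover_hinge (a point): Middle of the cover's hinge line, at x = -60 mm, z = 85 mm in the pack's frame, at the middle of the leaf's thickness. The hinge line is parallel to the pack's y axis.
- cover_lip (a point): Middle of the front edge of the cover's finger lip, 132 mm from the hinge line, at mid thickness. The lip is a tab 70 mm wide and 5 mm thick in the middle of the cover's free edge; closed, it stands out 22 mm past the pack's upright near end, 85 mm above the bench with nothing under it, so that a fingertip goes in below it.
- power_top (a point): Centre of the top of the round push button (28 mm across) in the terminal bay under the cover, facing up, 77 mm above the bench; moves with it. The bay is a recess x = -153 to -60, y = -70 to 70 mm in the pack's frame, floor 24 mm below the pack's top; the button stands at (-110, 0) mm between two brass posts at (-110, 52) and (-110, -52) mm, 17 mm across, 70 mm above the bench.
- power (a joint): Button travel in m: 0 = out, 0.006 = fully in (about 5 N; springs back when let go).
- charger: Bystander: finned aluminium battery charger with a black cover, 300 x 190 x 67 mm, 3.5 kg, on the bench to one side of the pack. Origin: centre of its underside, x along its length.
- level: Bystander: yellow spirit level, 400 x 24 x 52 mm, standing on edge on the other side of the pack. Origin: centre of its underside, x along its length.
- bracket: Bystander: black plastic U-shaped bracket, 110 x 60 x 28 mm, lying on the bench between the robot and the pack's terminal end. Origin: centre of its underside, x along its length.
- cap: Bystander: round rubber dust cap, 36 mm across, 24 mm high, standing on the pack's top near its socket end, beyond where the opened cover lies. Origin: centre of its underside.

How it is judged:
On the way, in this order (a step that is already met when the one before it is completed fails the run):
1. the cover is turned right over and lies flat open (value of joint cover above 3.04 rad), for 0.2 s.
2. the button in the bay is pressed all the way in (value of joint power above 0.0045 m and value of joint cover above 3.04 rad), for 0.1 s.
At the end, for the whole second after the job is handed in: The cover lies flat open (within 0.1 rad of its end stop), the button has been pressed in (at least 4.5 of its 6 mm) after that and is out again, the pack is within 10 mm of where it stood and level, and charger, level, bracket and cap are within 15 mm of where they were (value of joint cover above 3.04 rad and value of joint power below 0.002 m and distance of pack from where it was at the start of the episode below 0.01 m and angle between pack's own z axis and vertical below 0.03 rad and distance of each of charger, level, bracket, cap from where it was at the start of the episode below 0.015 m); the robot touches nothing.
It fails at once if the cover is flung (faster than 8 rad/s) (velocity of joint cover above 8 rad/s or velocity of joint cover below -8 rad/s).
It fails at once if the pack is shoved, lifted or tipped (distance of pack from where it was at the start of the episode above 0.015 m or angle between pack's own z axis and vertical above 0.06 rad).
It fails at once if a bystander is picked up or knocked away (distance of any of charger, level, bracket, cap from where it was at the start of the episode above 0.02 m).
It also fails if it takes over 51 s, if anything falls off the work surface, if the arm or the gripper's body presses on something with over 40 N, if the wrist force passes 120 N, or if a joint passes its speed limit or range.

## Working session

There is one attempt and no reset: what is moved stays moved. The work goes in short steps, Python scripts to look and compute and a tool call to move; the robot and the scene stay as the last step left them, time stands still between calls to the robot, and variables do not carry over. Pictures are saved under pics/ and viewed, about 8 in all and at most 12, crops included, and the job is handed in when it is done.

Besides the shell and the picture viewer there is one more tool, called after "Call:" as name(argument=value, ...), one argument or row to a line, values as JSON. move_arm: Moves the arm, as the interface text tells. Shifts and turns lie within -1 to 1; 1 stands for 800 mm of shift or pi rad of turn. Its arguments: {"type":"object","properties":{"jaw":{"type":"array","items":{"type":"number"}},"dp":{"type":"array","items":{"type":"array","items":{"type":"number","minimum":-1,"maximum":1}}},"rotation":{"type":"array","items":{"type":"array","items":{"type":"number","minimum":-1,"maximum":1}}},"squeeze":{"type":"number"}},"required":["jaw","dp","rotation"]}

```bash
mkdir -p pics; ls
python3 - <<'E'
from workcell import bot, grab_frame, calibration
import cv2
s=bot.observe(); print(s)
for n in ("side","top"):
    im=grab_frame(n); c=calibration(n); cv2.imwrite(f"pics/{n}0.png",im)
    print(n,c["camera_matrix"],c["T"])
E
```

```text
pics
{'clock': 0.0, 'qpos': array([-1.2871944 ,  0.52198231, -0.03629753,  1.59999821,  0.02119577,
        1.02110689, -0.11280676]), 'qd': array([-5.13478476e-04, -7.18176386e-04,  1.18510485e-03,  4.20416560e-05,
       -5.84188465e-04, -9.16835666e-04,  1.85916118e-03]), 'joint_efforts': array([ 3.88182934e-04, -9.27107191e+01,  1.97978765e+00, -3.69913638e+01,
        1.77987374e-02,  8.39170563e-03,  7.54030822e-06]), 'position': array([0.21647582, 0.58595684, 0.23074933]), 'tool_rot': array([-3.14048640e+00,  9.08489496e-05,  2.78774576e+00]), 'force': array([-0.12770508, -0.65719932, -0.13212406]), 'moment': array([-0.01475356,  0.0026277 , -0.02327971]), 'grip_width': 0.085923000679902}
side [[498.02911944   0.         250.62408503]
 [  0.         498.02911944 199.31432227]
 [  0.           0.           1.        ]] [[-0.89830223 -0.26191562  0.35277941 -0.20050905]
 [-0.4393273   0.54762862 -0.71210562  1.36813303]
 [-0.00668051 -0.79467169 -0.6070027   1.24081297]
 [ 0.          0.          0.          1.        ]]
top [[448.77235199   0.         254.26217517]
 [  0.         448.77235199 193.94860427]
 [  0.           0.           1.        ]] [[ 0.02935679 -0.99784382  0.05870174  0.37856112]
 [-0.99945266 -0.02840676  0.01695371 -0.01500643]
 [-0.01524963 -0.05916732 -0.99813159  1.70531439]
 [ 0.          0.          0.          1.        ]]
```

Run:
```python
import cv2
im=cv2.imread("pics/top0.png")
cv2.imwrite("pics/top0b.png",cv2.resize(im,(800,600),interpolation=cv2.INTER_CUBIC))
im=cv2.imread("pics/side0.png")
cv2.imwrite("pics/side0b.png",cv2.resize(im,(800,600),interpolation=cv2.INTER_CUBIC))
```

```text
(no output)
```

View pics/top0b.png

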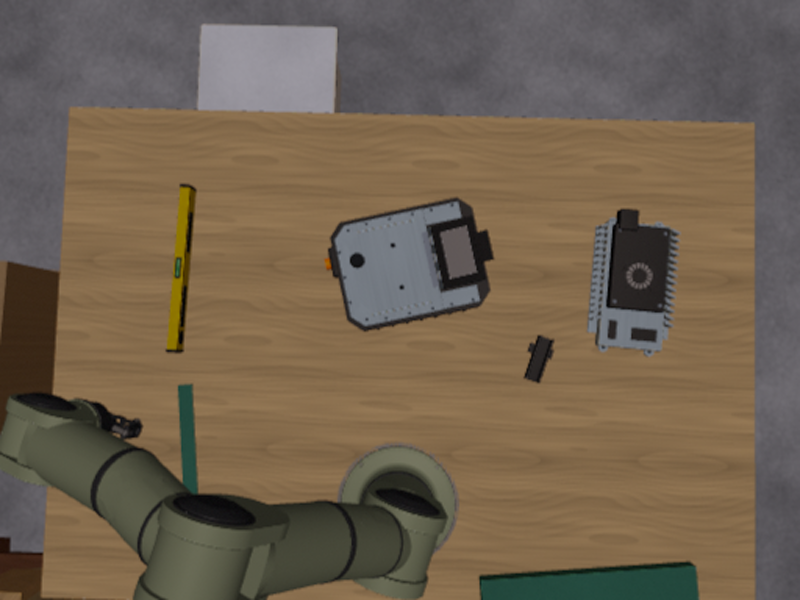

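View pics/side0b.png

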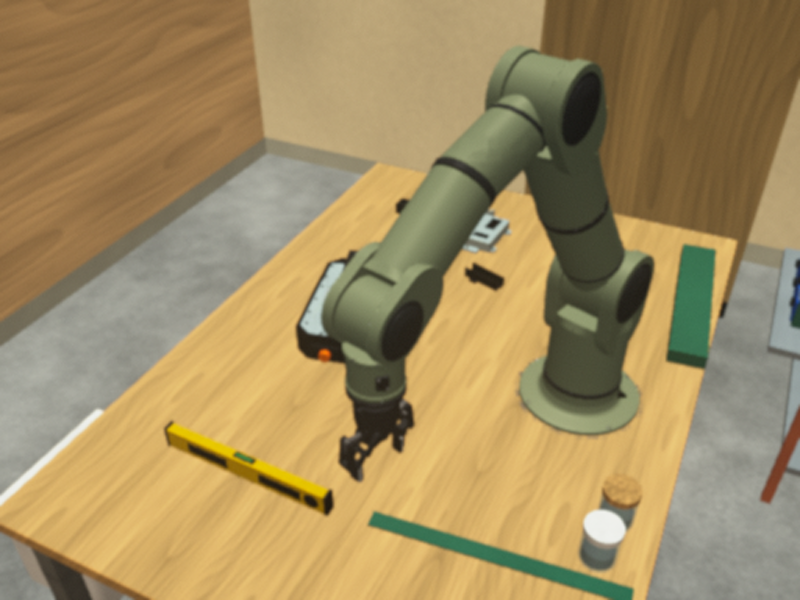

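The top view (800x600) shows the pack around (412,263), its bay end to the right with the lip at about (487,245). The charger is at (635,280), the level at (180,268) and the bracket at (540,358). I'll enlarge the pack next.

Run:
```python
import cv2
im=cv2.imread("pics/top0.png")[120:216,202:330]
cv2.imwrite("pics/top0c.png",cv2.resize(im,None,fx=6,fy=6,interpolation=cv2.INTER_CUBIC))
```

```text
(no output)
```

View pics/top0c.png

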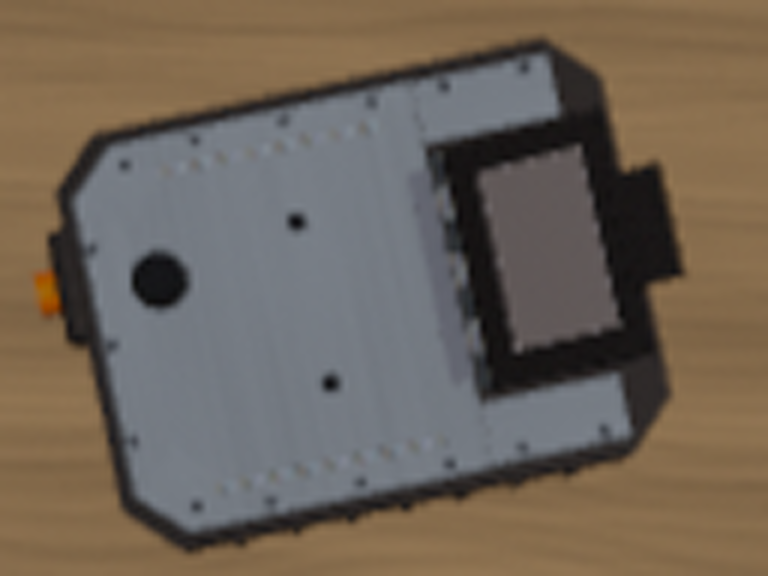

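```bash
cat > h.py <<'E'
import numpy as np
from workcell import calibration
def px2w(n,uv,z):
    c=calibration(n);K=c["camera_matrix"];T=c["T"]
    d=T[:3,:3]@np.linalg.solve(K,[uv[0],uv[1],1.]);o=T[:3,3]
    return o+d*(z-o[2])/d[2]
def crop(u,v): return ((u+.5)/6-.5+202,(v+.5)/6-.5+120)
def w2px(n,p):
    c=calibration(n);K=c["camera_matrix"];T=c["T"]
    q=K@(T[:3,:3].T@(np.asarray(p)-T[:3,3])); return q[:2]/q[2]
E
python3 - <<'E'
from h import *
P=dict(h1=(432,148,.085),h2=(486,396,.085),l1=(658,163,.085),l2=(683,272,.085),l1h=(658,163,.13),l2h=(683,272,.13),
 T1=(100,134,.08),T2=(545,42,.08),B1=(190,537,.08),B2=(630,443,.08),L1=(68,192,.08),L2=(130,503,.08),p1=(125,165,.08),p2=(523,67,.08),p3=(196,507,.08),p4=(605,430,.08),cap=(160,280,.104))
for k,(u,v,z) in P.items(): print(k,px2w("top",crop(u,v),z).round(4))
E
```

```text
h1 [ 0.6569 -0.0525  0.085 ]
h2 [ 0.5071 -0.089   0.085 ]
l1 [ 0.6514 -0.1894  0.085 ]
l2 [ 0.5855 -0.2059  0.085 ]
l1h [ 0.6439 -0.1846  0.13  ]
l2h [ 0.5798 -0.2006  0.13  ]
T1 [0.661  0.1499 0.08  ]
T2 [ 0.7247 -0.1196  0.08  ]
B1 [0.4171 0.0871 0.08  ]
B2 [ 0.4815 -0.1768  0.08  ]
L1 [0.6249 0.1682 0.08  ]
L2 [0.4366 0.1241 0.08  ]
p1 [0.6424 0.134  0.08  ]
p2 [ 0.709  -0.1066  0.08  ]
p3 [0.4353 0.0841 0.08  ]
p4 [ 0.4889 -0.1616  0.08  ]
cap [0.5697 0.1085 0.104 ]
```

Call:
move_arm(
  jaw=[255,255,255,255,255,255,255,255,255,255],
  dp=[
    [0,0,0],
    [0,0,0],
    [0,0,0],
    [0,0,0],
    [0,0,0],
    [0,0,0],
    [-0.03,0.007,0],
    [-0.055,0.0125,0],
    [-0.055,0.0125,0],
    [-0.055,0.0125,0],
  ],
  rotation=[
    [0,0,0.052],
    [0,0,0.052],
    [0,0,0.052],
    [0,0,0.052],
    [0,0,0.052],
    [0,0,0.052],
    [0,0,0],
    [0,0,0],
    [0,0,0],
    [0,0,0],
  ],
)

```text
clock: 1.35
position: [0.2882, 0.4415, 0.2311]
tool_rot: [-3.141, 0.0, 1.808]
force: [0.7, 0.8, 0.4]
grip_width: 0.0
```

Call:
move_arm(
  jaw=[255,255,255,255,255,255,255,255,255,255],
  dp=[
    [-0.055,0.0125,0],
    [-0.055,0.0125,0],
    [-0.055,0.0125,0],
    [-0.055,0.0125,0],
    [-0.055,0.0125,0],
    [-0.055,0.0125,0],
    [-0.055,0.0125,0],
    [-0.055,0.0125,0],
    [-0.055,0.0125,0],
    [-0.055,0.0125,0],
  ],
  rotation=[
    [0,0,0],
    [0,0,0],
    [0,0,0],
    [0,0,0],
    [0,0,0],
    [0,0,0],
    [0,0,0],
    [0,0,0],
    [0,0,0],
    [0,0,0],
  ],
)

```text
clock: 2.6
position: [0.4886, 0.0374, 0.2312]
tool_rot: [-3.141, -0.0, 1.808]
force: [0.2, 0.4, 0.3]
grip_width: -0.0001
```

Call:
move_arm(
  jaw=[255,255,255,255,255,255,255,255],
  dp=[
    [-0.055,0.0125,0],
    [-0.055,0.0125,0],
    [-0.055,0.0125,0],
    [-0.055,0.0125,0],
    [-0.055,0.0125,0],
    [-0.055,0.0125,0],
    [-0.055,0.0125,0],
    [-0.025,0,0],
  ],
  rotation=[
    [0,0,0],
    [0,0,0],
    [0,0,0],
    [0,0,0],
    [0,0,0],
    [0,0,0],
    [0,0,0],
    [0,0,0],
  ],
)

```text
clock: 3.6
position: [0.6332, -0.2659, 0.2305]
tool_rot: [-3.14, 0.0, 1.806]
force: [-0.2, -1.2, -0.4]
grip_width: 0.0
```

Call:
move_arm(
  jaw=[255,255,255,255,255,255,255],
  dp=[
    [0,0,0],
    [0,0,0],
    [0,0,0],
    [0,0,0],
    [0,0,0],
    [0,0,0],
    [0,0,0],
  ],
  rotation=[
    [0,0.05,0],
    [0,0.05,0],
    [0,0.05,0],
    [0,0.05,0],
    [0,0.05,0],
    [0,0.03,0],
    [0,0,0],
  ],
)

```text
clock: 4.47
position: [0.6325, -0.2643, 0.2289]
tool_rot: [-3.138, -0.882, 1.803]
force: [-0.3, 0.4, 0.1]
grip_width: -0.0004
```

Run:
```python
from workcell import bot, grab_frame, calibration
import cv2
s=bot.observe(); print(s["clock"],s["position"],s["tool_rot"],s["qpos"])
for n in ("wrist","side","top"):
    c=calibration(n); im=grab_frame(n); cv2.imwrite(f"pics/{n}1.png",im)
c=calibration("wrist");print(c)
im=cv2.imread("pics/wrist1.png");cv2.imwrite("pics/wrist1b.png",cv2.resize(im,(800,600),interpolation=cv2.INTER_CUBIC))
```

```text
4.475 [ 0.63245572 -0.2642761   0.22893558] [-3.13756141 -0.8819642   1.80304401] [ 0.51546306  1.0649891   0.138706    0.86189113 -0.6893761   1.91185506
  0.86405862]
{'camera_matrix': array([[297.31863964,   0.        , 253.01146871],
       [  0.        , 297.31863964, 186.94588353],
       [  0.        ,   0.        ,   1.        ]]), 'T': array([[ 0.97168353,  0.1980927 , -0.12880372,  0.64725327],
       [ 0.23628162, -0.81125035,  0.53483069, -0.32388661],
       [ 0.00145399, -0.55012012, -0.83508427,  0.37992947],
       [ 0.        ,  0.        ,  0.        ,  1.        ]])}
```

View pics/wrist1b.png

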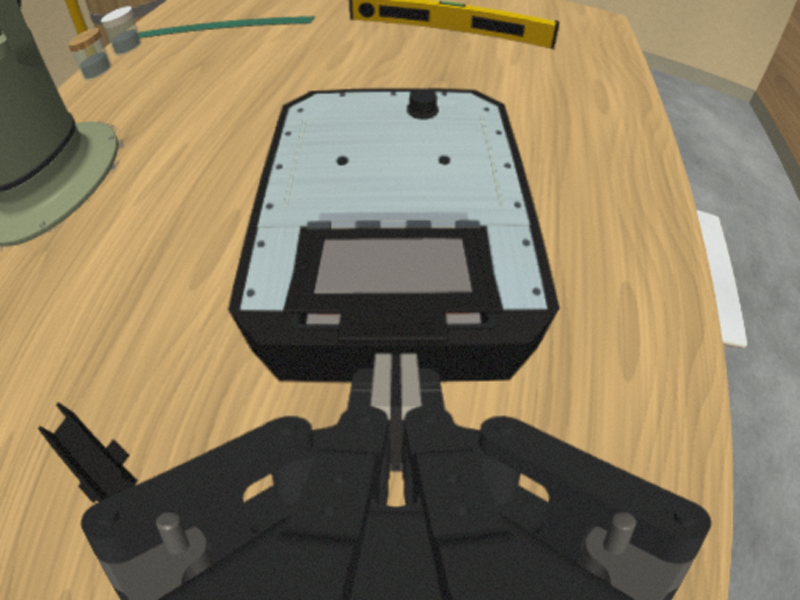

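The wrist view shows the bay end facing the gripper, with the cover window at (393,265) and the lip around (392,325). Pale strips at (322,319) and (465,319) suggest the cover is slightly raised. I'll enhance a crop.

Run:
```python
import cv2,numpy as np
im=cv2.imread("pics/wrist1.png")[140:250,140:365]
b=cv2.resize(im,None,fx=3.5,fy=3.5,interpolation=cv2.INTER_CUBIC)
b=(255*(b/255.)**.4).astype(np.uint8)
cv2.imwrite("pics/wrist1c.png",b)
```

```text
(no output)
```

View pics/wrist1c.png

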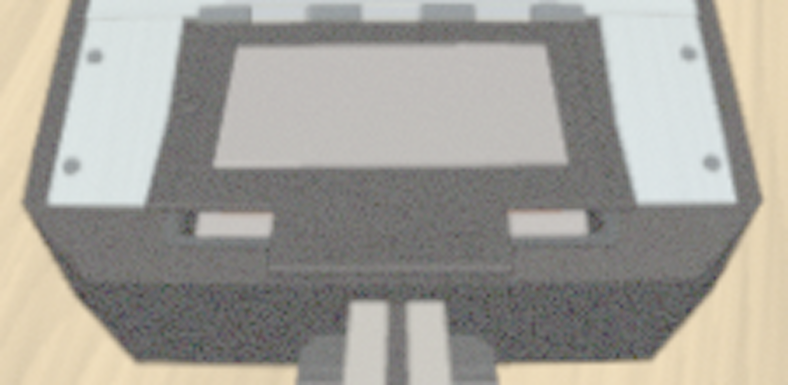

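```bash
cat >> h.py <<'E'
WT=np.array([[.97168353,.1980927,-.12880372,.64725327],[.23628162,-.81125035,.53483069,-.32388661],[.00145399,-.55012012,-.83508427,.37992947]])
def w2wr(p,T=WT):
    q=T[:,:3].T@(np.asarray(p)-T[:,3]); t=np.arctan2(np.hypot(q[0],q[1]),q[2]); n=q[:2]/np.hypot(q[0],q[1])
    return np.array([253.01,186.95])+297.32*t*n
def pk(h,a,x,y,z): # pack point relative to hinge x
    u=np.array([np.cos(a),np.sin(a)]);v=np.array([-u[1],u[0]])
    return np.r_[h+u*(x+.06)+v*y,z]
def leaf(h,a,th,r,y,t=0): return pk(h,a,-.06-r*np.cos(th)-t*np.sin(th)*-1,y,.085+r*np.sin(th)+t*np.cos(th))
E
python3 - <<'E'
from h import *
from scipy.optimize import least_squares
c6=lambda u,v:np.array(crop(u,v)); cw=lambda u,v:np.array([(u+.5)/3.5-.5+140,(v+.5)/3.5-.5+140])
def res(p,full=False):
    h=p[:2];a,th,r1,e=p[2:]
    L=lambda r,y,t=.002:leaf(h,a,th,r,y,t)
    o=[]
    # top view: y+ = robot side
    for (u,v),P in {(432,148):L(e,-.075),(486,396):L(e,.075),(658,163):L(.132,-.035,.0025),(683,272):L(.132,.035,.0025)}.items(): o.append(w2px("top",P)-c6(u,v))
    for (u,v),P in {(185,18):L(e,.075),(598,18):L(e,-.075),(148,207):L(r1,.075),(635,207):L(r1,-.075),(272,264):L(.132,.035,.0025),(512,263):L(.132,-.035,.0025)}.items(): o.append(w2wr(P)-cw(u,v))
    o=np.array(o)
    return o if full else np.r_[o.ravel(), e*300]
s=least_squares(res,[.584,-.07,1.805,.1,.1,0],x_scale=[.01,.01,.02,.05,.01,.005])
J=np.linalg.inv(s.jac.T@s.jac)
print(s.x.round(4),np.sqrt(np.diag(J)).round(4));print(res(s.x,True).round(1).tolist())
print([leaf(s.x[:2],s.x[2],s.x[3],.132,0).round(4), pk(s.x[:2],s.x[2],-.11,0,.077).round(4)])
for x,y,z in((-.17,.13,.08),(.17,0,.08)): P=pk(s.x[:2],s.x[2],x,y,z); print(P)
# TCP check in wrist image and top of cap
print(((w2wr([.63245,-.26428,.22893])-140)*3.5).round(0))
E
```

```text
[ 0.5832 -0.0674  1.8132  0.2524  0.1078  0.0056] [0.0008 0.0016 0.006  0.016  0.0014 0.002 ]
[[0.5, -0.2], [0.4, -1.3], [-0.9, -0.6], [-0.7, 0.3], [2.3, -0.2], [-2.4, -0.5], [-0.9, -0.0], [0.8, -0.4], [-1.2, 0.5], [0.9, 0.6]]
[array([ 0.6138, -0.1915,  0.118 ]), array([ 0.5952, -0.1159,  0.077 ])]
[ 0.48337263 -0.2053732   0.08      ]
[0.52797384 0.15588949 0.08      ]
[392. 369.]
```

Call:
move_arm(
  jaw=[255,255,255,255,255,255],
  dp=[
    [0,0,0],
    [-0.021,0,0.0385],
    [-0.021,0,0.0385],
    [-0.021,0,0.0385],
    [-0.021,0,0.0385],
    [0,0,0],
  ],
  rotation=[
    [0,-0.047,0],
    [0,0,0],
    [0,0,0],
    [0,0,0],
    [0,0,0],
    [0,0,0],
  ],
)

```text
clock: 5.38
position: [0.6252, -0.2306, 0.0942]
tool_rot: [-3.14, -0.732, 1.808]
force: [-0.3, -0.3, 1.0]
grip_width: -0.0004
```

```bash
cat >> h.py <<'E'
H=np.array([.5832,-.0674]);A=1.8132
def rel(p):
    d=np.asarray(p)[:2]-H;return np.array([d@[np.cos(A),np.sin(A)],d@[-np.sin(A),np.cos(A)],p[2]])
E
python3 - <<'E'
from h import *
from workcell import bot
s=bot.observe();print(s["clock"],rel(s["position"]).round(4),s["tool_rot"],s["qpos"].round(3),s["force"])
E
```

```text
5.375 [-0.1685 -0.0016  0.0942] [-3.13963819 -0.7324978   1.80829834] [ 0.432  1.07   0.16   1.124 -0.629  1.555  0.997] [-0.31091933 -0.26045721  0.98049511]
```

Call:
move_arm(
  jaw=[255,255,255,255],
  dp=[
    [0.014,0,0.0125],
    [0.014,0,0.0125],
    [0.013,0,0.012],
    [0,0,0],
  ],
  rotation=[
    [0,0,0],
    [0,0,0],
    [0,0,0],
    [0,0,0],
  ],
)

```text
clock: 5.88
position: [0.6157, -0.1887, 0.0962]
tool_rot: [3.14, -0.731, 1.81]
force: [0.1, -0.2, -0.5]
grip_width: 0.0
```

Run:
```python
from h import *
from workcell import bot,grab_frame
import cv2
s=bot.observe();print(s["clock"],rel(s["position"]).round(4),s["force"])
c=calibration("wrist");im=grab_frame("wrist")
b=cv2.resize(im[120:270,140:365],None,fx=3.5,fy=3.5,interpolation=cv2.INTER_CUBIC)
cv2.imwrite("pics/wrist2.png",(255*(b/255.)**.45).astype(np.uint8))
```

```text
5.875 [-0.1255 -0.0025  0.0962] [ 0.07971695 -0.18004324 -0.46710615]
```

View pics/wrist2.png

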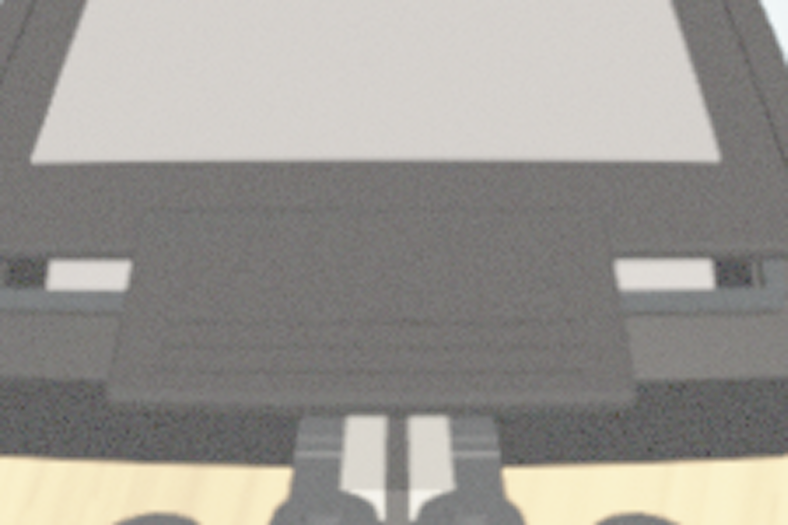

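The lip now hides the fingertips, centred on it, so the tip is under the lip. Next I'll work out the arc.

Run:
```python
from h import *
T=.732;x=np.array([np.cos(T),np.sin(T)]);z=np.array([np.sin(T),-np.cos(T)])
p=np.array([-.1255,.0962])
for k,th in enumerate(np.r_[np.arange(16,176,8),176,181]):
    t=np.radians(th);d=np.array([-np.cos(t),np.sin(t)]);n=np.array([-np.sin(t),-np.cos(t)])
    h=np.array([0,.085])
    q=h+.117*d+.002*n-.011*x if th<=132 else h+.095*d+.002*n+.011*x
    D=(q-p)/.8;print(k,th,q.round(3),round(D@x,3),round(D@z,3));p=q
```

```text
0 16 [-0.121  0.108] 0.014 -0.007
1 24 [-0.116  0.123] 0.018 -0.01
2 32 [-0.108  0.138] 0.019 -0.007
3 40 [-0.099  0.151] 0.02 -0.005
4 48 [-0.088  0.163] 0.02 -0.002
5 56 [-0.075  0.174] 0.02 0.001
6 64 [-0.061  0.182] 0.02 0.004
7 72 [-0.046  0.188] 0.019 0.007
8 80 [-0.03   0.193] 0.018 0.009
9 88 [-0.014  0.195] 0.017 0.012
10 96 [0.002 0.194] 0.015 0.014
11 104 [0.018 0.192] 0.013 0.016
12 112 [0.034 0.187] 0.011 0.017
13 120 [0.049 0.18 ] 0.008 0.019
14 128 [0.062 0.171] 0.005 0.02
15 136 [0.075 0.16 ] 0.003 0.021
16 144 [0.084 0.15 ] -0.0 0.017
17 152 [0.091 0.139] -0.003 0.016
18 160 [0.097 0.127] -0.005 0.016
19 168 [0.101 0.114] -0.007 0.015
20 176 [0.103 0.101] -0.009 0.014
21 181 [0.103 0.093] -0.007 0.008
```

Call:
move_arm(
  jaw=[255,255,255,255,255,255,255,255],
  dp=[
    [0.014,0,-0.007],
    [0.018,0,-0.01],
    [0.019,0,-0.007],
    [0.02,0,-0.005],
    [0.02,0,-0.002],
    [0.02,0,0.001],
    [0.02,0,0.004],
    [0,0,0],
  ],
  rotation=[
    [0,0,0],
    [0,0,0],
    [0,0,0],
    [0,0,0],
    [0,0,0],
    [0,0,0],
    [0,0,0],
    [0,0,0],
  ],
)

```text
clock: 6.92
position: [0.6003, -0.1256, 0.1811]
tool_rot: [3.14, -0.732, 1.81]
force: [-0.1, -0.5, -0.0]
grip_width: -0.0002
```

Run:
```python
from h import *
from workcell import bot,grab_frame
import cv2
s=bot.observe();print(s["clock"],rel(s["position"]).round(4),s["tool_rot"],s["qpos"].round(3),s["force"])
im=grab_frame("wrist");cv2.imwrite("pics/w3.png",im);t=grab_frame("top")
b=cv2.resize(im[80:270,140:365],(474,400),interpolation=cv2.INTER_CUBIC)
t=cv2.resize(t[110:238,200:300],(312,400),interpolation=cv2.INTER_CUBIC)
cv2.imwrite("pics/wrist3.png",(255*(np.hstack([b,t])/255.)**.5).astype(np.uint8))
```

```text
6.925 [-0.0606 -0.0026  0.1811] [ 3.14028053 -0.73230668  1.80984829] [ 0.318  0.845  0.143  1.374 -0.657  1.486  0.929] [-0.06557273 -0.5163999  -0.03593041]
```

View pics/wrist3.png

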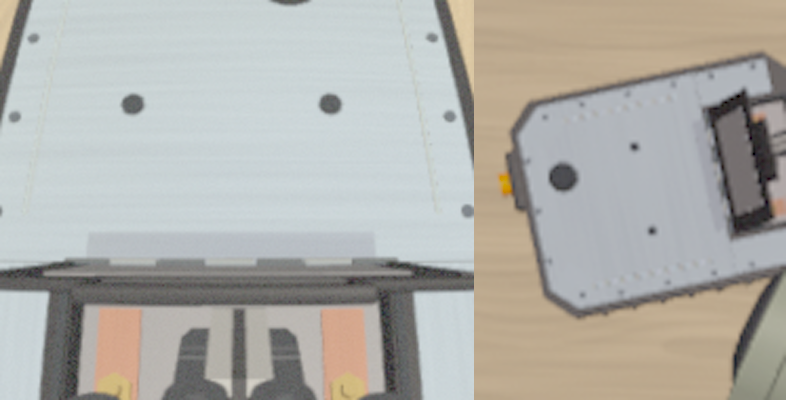

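The leaf stands at about 60-65°, edge-on in the wrist view at row 265, with the brass posts in the bay now visible. The arc continues.

Call:
move_arm(
  jaw=[255,255,255,255,255,255,255,255,255,255],
  dp=[
    [0.019,0,0.007],
    [0.018,0,0.009],
    [0.017,0,0.012],
    [0.015,0,0.014],
    [0.013,0,0.016],
    [0.011,0,0.017],
    [0.008,0,0.019],
    [0.005,0,0.02],
    [0.003,0,0.021],
    [0,0,0.017],
  ],
  rotation=[
    [0,0,0],
    [0,0,0],
    [0,0,0],
    [0,0,0],
    [0,0,0],
    [0,0,0],
    [0,0,0],
    [0,0,0],
    [0,0,0],
    [0,0,0],
  ],
)

```text
clock: 8.28
position: [0.5656, 0.0159, 0.1471]
tool_rot: [-3.141, -0.732, 1.807]
force: [0.1, -0.7, 0.8]
grip_width: -0.0
```

Call:
move_arm(
  jaw=[255,255,255,255,255,255,255],
  dp=[
    [-0.003,0,0.016],
    [-0.005,0,0.016],
    [-0.007,0,0.015],
    [-0.009,0,0.014],
    [-0.005,0,0.006],
    [-0.002,0,0.002],
    [0,0,0],
  ],
  rotation=[
    [0,0,0],
    [0,0,0],
    [0,0,0],
    [0,0,0],
    [0,0,0],
    [0,0,0],
    [0,0,0],
  ],
)

```text
clock: 9.15
position: [0.5615, 0.0333, 0.0921]
tool_rot: [3.141, -0.735, 1.809]
force: [-6.9, -2.2, 26.2]
grip_width: 0.0
```

Run:
```python
from h import *
from workcell import bot,grab_frame
import cv2
s=bot.observe();print(s["clock"],rel(s["position"]).round(4),s["tool_rot"],s["qpos"].round(3),s["force"])
im=grab_frame("wrist");b=cv2.resize(im,None,fx=1.2,fy=1.2)
t=grab_frame("top")
b=cv2.resize(im,(474,356),interpolation=cv2.INTER_CUBIC)
t=cv2.resize(t[115:222,205:303],(326,356),interpolation=cv2.INTER_CUBIC)
cv2.imwrite("pics/w4.png",(255*(np.hstack([b,t])/255.)**.5).astype(np.uint8))
```

```text
9.15 [ 0.103  -0.0031  0.0921] [ 3.14060154 -0.73470794  1.80885167] [ 0.157  0.833  0.056  1.691 -0.782  1.136  0.971] [-6.89280782 -2.21798688 26.15507199]
```

View pics/w4.png

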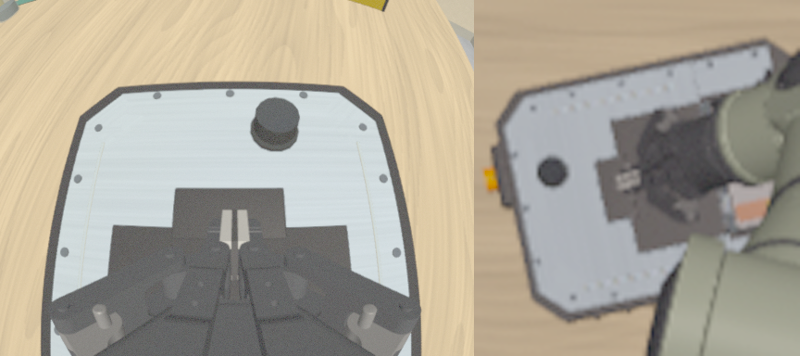

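The cover lies flat open over the top plate, clear of the cap, with the tip pressing at 26 N. I'll back off and straighten the tool above the bay.

Call:
move_arm(
  jaw=[255,255,255,255,255,255,255,255,255],
  dp=[
    [0,0,0],
    [0,0,0],
    [0.017,0,-0.0185],
    [0.05,0,-0.0555],
    [0,0,0],
    [0,0,0],
    [0,0,0],
    [0,0,0],
    [0,0,0],
  ],
  rotation=[
    [0,0,0],
    [0,0,0],
    [0,0,0],
    [0,0,0],
    [0,-0.047,0],
    [0,-0.047,0],
    [0,-0.047,0],
    [0,-0.047,0],
    [0,-0.045,0],
  ],
)

```text
clock: 10.38
position: [0.5622, 0.0332, 0.1716]
tool_rot: [3.139, 0.004, 1.807]
force: [0.5, -0.3, -0.9]
grip_width: 0.0001
```

Call:
move_arm(
  jaw=[255,255,255,255,255],
  dp=[
    [-0.048,0,0],
    [-0.048,0,0],
    [-0.048,0,0],
    [-0.047,-0.003,0],
    [0,0,0],
  ],
  rotation=[
    [0,0,0],
    [0,0,0],
    [0,0,0],
    [0,0,0],
    [0,0,0],
  ],
)

```text
clock: 11.0
position: [0.5951, -0.1193, 0.1709]
tool_rot: [3.141, 0.002, 1.803]
force: [0.0, 0.3, 0.8]
grip_width: -0.0001
```

Run:
```python
from h import *
from workcell import bot,grab_frame
import cv2
s=bot.observe();print(s["clock"],rel(s["position"]).round(4),s["tool_rot"],s["qpos"].round(3),s["force"])
T=calibration("wrist")["T"][:3];im=grab_frame("wrist");print(T.tolist())
P=pk(H,A,-.11,0,.077);print(P,w2wr(P,T),w2wr(s["position"],T),[w2wr(pk(H,A,-.11,y,.07),T) for y in(-.052,.052)])
cv2.imwrite("pics/w5.png",cv2.resize(im[60:360,56:456],(800,600),interpolation=cv2.INTER_CUBIC))
```

```text
11.0 [-0.0533  0.0009  0.1709] [3.14089053e+00 1.66177796e-03 1.80308758e+00] [-0.162  0.594  0.387  1.724 -0.276  0.877  0.575] [0.03225943 0.29561844 0.83082105]
[[0.9729829247812111, 0.22052220458858313, 0.06836801421416594, 0.5770102884418232], [0.23087454367916968, -0.9307234538944833, -0.2836384978307, -0.047478722676352295], [0.0010831274774956408, 0.29175984928381066, -0.95649099168824, 0.31313698553669755]]
[ 0.59520184 -0.11593819  0.077     ] [254.98636604 185.54279271] [254.59640306 241.65030215] [array([315.0787748 , 182.67413436]), array([194.65587618, 183.79419625])]
```

View pics/w5.png

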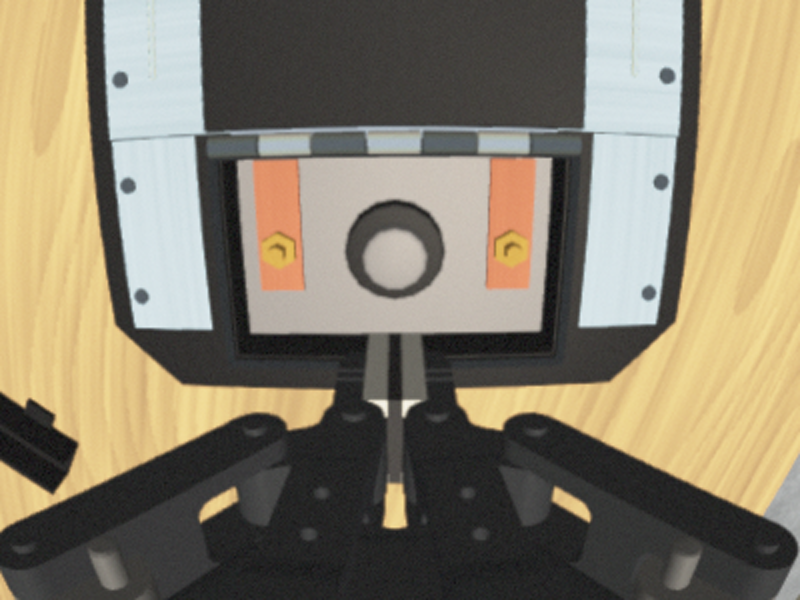

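The button's silver top is at (395,258) in the crop, about 3 mm further out than the model predicted, which puts it directly under the TCP. I'll descend straight and press in small steps.

Call:
move_arm(
  jaw=[255,255,255,255,255,255,255],
  dp=[
    [0,0,0.04],
    [0,0,0.04],
    [0,0,0.025],
    [0,0,0.006],
    [0,0,0.005],
    [0,0,0.005],
    [0,0,0],
  ],
  rotation=[
    [0,0,0],
    [0,0,0],
    [0,0,0],
    [0,0,0],
    [0,0,0],
    [0,0,0],
    [0,0,0],
  ],
)

```text
clock: 11.92
position: [0.5955, -0.1158, 0.0739]
tool_rot: [3.14, 0.0, 1.808]
force: [0.3, 1.4, 3.0]
grip_width: -0.0002
```

Call:
move_arm(
  jaw=[255,255,255],
  dp=[
    [0,0,0.003],
    [0,0,0.002],
    [0,0,0],
  ],
  rotation=[
    [0,0,0],
    [0,0,0],
    [0,0,0],
  ],
)

```text
clock: 12.3
position: [0.5957, -0.1159, 0.0708]
tool_rot: [3.14, 0.0, 1.808]
force: [-4.6, 3.0, 23.3]
grip_width: -0.0
```

The force has jumped to 23 N at z 0.0708, so the button is on its stop. I'll hold briefly, then let go and rise clear.

Call:
move_arm(
  jaw=[255,255,255,255,255,255,255,255],
  dp=[
    [0,0,0],
    [0,0,0],
    [0,0,-0.01],
    [0,0,-0.03],
    [0,0,-0.05],
    [0,0,-0.05],
    [-0.05,0,-0.05],
    [0,0,0],
  ],
  rotation=[
    [0,0,0],
    [0,0,0],
    [0,0,0],
    [0,0,0],
    [0,0,0],
    [0,0,0],
    [0,0,0],
    [0,0,0],
  ],
)

```text
clock: 13.3
position: [0.6053, -0.1582, 0.2244]
tool_rot: [3.138, 0.003, 1.804]
force: [-1.1, -0.1, -0.5]
grip_width: 0.0
```

Run:
```python
from h import *
from workcell import bot,grab_frame
import cv2
s=bot.observe();print(s["clock"],rel(s["position"]).round(4),s["force"],s["qd"].round(3))
im=grab_frame("wrist");t=grab_frame("top");sd=grab_frame("side")
b=cv2.resize(im,(474,356),interpolation=cv2.INTER_CUBIC)
t=cv2.resize(t[115:222,205:303],(326,356),interpolation=cv2.INTER_CUBIC)
cv2.imwrite("pics/w6.png",np.hstack([b,t]))
a=cv2.imread("pics/top0.png").astype(int);g=grab_frame("top").astype(int)
for n,(r0,r1,c0,c1) in dict(level=(110,232,100,132),charger=(125,235,370,440),bracket=(208,250,330,360),packleft=(130,215,205,225)).items():
    print(n,np.abs(a-g)[r0:r1,c0:c1].max(2).mean().round(1),np.abs(a-g)[r0:r1,c0:c1].max())
```

```text
13.3 [-0.0935  0.0004  0.2244] [-1.06126459 -0.05590068 -0.45280108] [-0.029  0.034 -0.049  0.071 -0.02  -0.042 -0.019]
level 4.0 8
charger 3.6 6
bracket 3.6 6
packleft 3.9 6
```

View pics/w6.png

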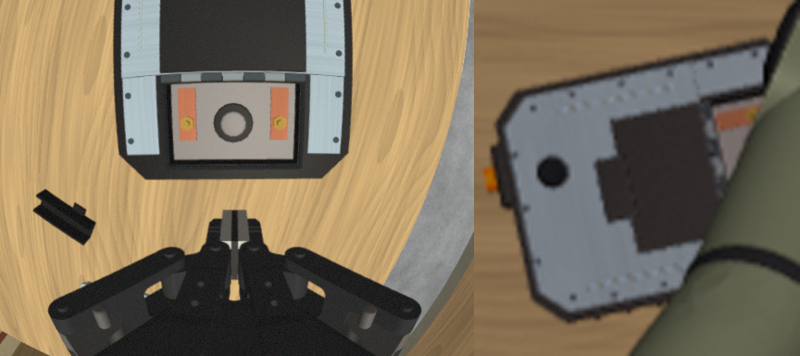

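The cover is flat open, the button is free, the gripper is clear, and the bystander areas match the first picture to within noise. Handing in.

```bash
python3 -c "
from workcell import workorder,bot
print(workorder.job_done(), bot.observe()['clock'])"
```

```text
the job is handed in; nothing more can be done
the job is handed in; nothing more can be done
```

The job is handed in at about 13.5 s of the 51 s allowed; the system reports no verdict, so what follows is from my own checks.

- **Cover:** I put a closed fingertip under the lip, swung the cover over its hinge in a slow arc and pressed it flat at about 26 N. The last pictures show it lying flat open on the top plate, clear of the cap.
- **Button:** I pressed straight down until the force jumped from about 3 N to 23 N at z = 0.071 m, which matches its full 6 mm of travel, then rose clear. I did not measure the button's height afterwards. That it sprang back is judged only from the view from above.
- **Pack and bystanders:** In the top camera, the level, the charger, the bracket and the pack's far end match the first picture to within image noise. The cap was checked by eye only and looks in place.
- **One disagreement:** The button appeared about 3 mm further out than my fitted pack model predicted. The tip came down about 3 mm off its centre, well within its 28 mm width.

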